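Pin the inspection slide and draw the movement to the click notch under the loupe

TASK

Get the watch movement on the inspection slide under the loupe: run the draw slide in by its knob until its fork is home over the carriage's tongue and the holes line up, and drop the knurled lock pin from the grey plastic block through fork and tongue until its collar sits on the fork. Then draw the carriage out by the knob until you feel its spring ball click into the notch beneath the loupe; stop there without pulling it on through the notch, and finish with the fingers still gripping the knob, holding the carriage still in the notch. Do not knock the loupe stand, and leave the mandrel and the other things on the bench where they are.

Things in the scene. Friction and masses are not known exactly. Their poses are not given: they have to be found in the camera images.
- fork_hole (a point): upper mouth (centre) of the vertical 10 mm pin hole through both bars of the draw slide's fork: 48 mm above the bench; fork 22 mm wide, bars 6 mm thick and 9 mm apart, underside at 27 mm, rail below at 22 mm. z up; -y is the draw direction along the rail (away from the carriage, within 0.2 rad of world -y); x across the rail. Fork and draw-slide block are aluminium, both 48 mm high
- tongue_hole (a point): upper mouth (centre) of the 10 mm pin hole in the carriage's tongue, a steel bar 22 mm wide, 7 mm thick, that reaches from the carriage to the draw slide; 41 mm above the bench. Right below the fork hole (7 mm) when the draw slide is home. Axes as fork_hole
- draw_slide (a joint): travel of the draw slide along the rail, m: 0 = home (at its stop: fork over the tongue, holes in line), grows in the draw direction to 0.095. Starts 20 to 42 mm out; about 1 N friction, stays where left. Once pinned it takes the carriage along, with about 2 mm of play either way (pin 8 mm in 10 mm holes)
- carriage (a joint): travel of the carriage along the rail, m: 0 = parked at the far end (start), grows in the draw direction to 0.095; about 1 N friction. The carriage is a dark saddle 72 mm long with a watch movement in a holder on it. At the notch it reads 0.045 to 0.075, different each time: the distance along the rail from carriage_ball to notch at the start
- draw_knob: upright black turned knob on the draw slide, the grip: 20 mm diameter from 10 to 34 mm above this origin, narrower stem below, top at 37 mm. Origin on its axis at its foot, on the flat top of the draw slide, 48 mm above the bench and 45 mm in the draw direction from fork_hole. Axes as fork_hole
- carriage_ball (a point): rest centre of the sprung 8 mm steel ball in the carriage's far side (+x), level with the middle of the movement along the rail, 34 mm above the bench; moves with the carriage. Axes as fork_hole
- notch (a point): place of carriage_ball when clicked in: middle of the notch between two upright round lugs (10 mm diameter, 12 mm apart along the rail) on the index station, 34 mm above the bench, in line with the loupe. The ball rides over the first lug (crest 6 mm before the notch) and drops 2.3 mm into it; it takes a pull of 10 N, leaving the notch 12 N. Axes as fork_hole
- index_station: loupe stand, clamped to the slide's base, immovable: block behind the rail (44 mm along it), post, and arm holding a black eye loupe over the rail, loupe underside 86 mm, top 118 mm above the bench, ring 43 mm across. Origin at bench level on the rail's centre line, straight below the loupe
- lock_pin: loose steel pin, 51.5 mm, upright in one hole of the grey plastic block. Origin at its nose (lower end), z up along it: tapered nose 4 mm, shank 8 mm diameter to 23 mm, collar 18 mm diameter from 23 to 26 mm, knurled head 14 mm diameter from 26 to 51 mm (grip here). Starts with the nose 3 mm above the bench; seated in the fork, collar on it, nose 25 mm above the bench. About 40 g
- pin_block: grey plastic block, fixed, 40 x 112 x 26 mm (x, y, z), origin under its centre; two upright 9.5 mm holes at y = +32 and -32 mm. Lock pin in one, mandrel in the other, either way round
- mandrel: steel mandrel in the other hole of the block: thin stem with a pointed top, collar 15 mm, 56 mm long, origin at its lower end. Not needed: leave it
- dust_blower: black rubber dust blower, 50 mm wide, 85 mm high, standing behind the slide. Leave it
- lidded_dish: small round dish with lid and knob, 60 mm, 36 mm high, at the front left. Leave it
- bench_tweezers: steel tweezers, 121 mm long, lying at the front right. Leave them

How it is judged:
By the outcome, as a careful person would: the job done as asked, in the order asked, and still so for the second after the job is handed in, while the arm keeps its last pose, push and grip.
It also fails if it takes over 58 s, if anything falls off the work surface, if the arm or the gripper's body presses on something with over 40 N, if the wrist force passes 120 N, or if a joint passes its speed limit or range.

ROBOT

A 6-joint arm with a two-finger parallel gripper is mounted at the origin on a cart in front of the work surface, level with it; the furniture and walls round the work are solid. World frame = base frame: x ahead of the robot, y to its left, z up, the work surface at z = 0. Lengths are in mm, angles in rad, forces in N, time in s.
With the tool pointing down it reaches from about 325 to 875 mm from the base axis. Payload 4.4 kg.
Tool frame: the origin (TCP) lies at the very end of the fingers, on their centre line; the grasp point (between the pads) lies 19 mm behind it; z points along the fingers, y is the line along which they close (so a half turn about z gives the same grasp; the last joint's range is limited). The gripper opens to 85 mm and grips with 20 to 120 N. Pads are 22 mm wide; open, the fingers measure 114 mm over their backs; the gripper's body (76 mm by 85 mm) begins 54 mm behind the grasp point. The pads swing forward as they close: fully open they stand 13 mm farther back than shut.
Start: joints at [-1.482, 0.207, 1.542, -0, 1.393, -0.15], TCP at [136.554, -558.552, 231.282] pointing down, gripper open.
Joint ranges: [-2.73, 2.73], [-0.86, 2.22], [0.23, 2.46], [-1.11, 4.25], [0.08, 2.63], [-2.82, 2.82]. Speed limits (rad/s): [2.79, 2.79, 3.14, 3.14, 3.14, 3.14].

INTERFACE

Orientations are given as [roll, pitch, yaw] about the fixed x, y, z axes, in that order (R = Rz(yaw) Ry(pitch) Rx(roll)).
In Python, from plant import reach, move_linear, move_j, gripper_to, sleep, ik, get_image, Unreachable, close_job, find_in, cut_out, mark_of, get_t, get_joint_positions, get_joint_velocities, get_joint_efforts, get_position, get_eef_rot, get_wrist_force, get_ft_torque, get_gripper_width, get_grip_force gives the robot as it stands. Calls block until the motion is done:
- reach(position, orientation): joint-space move of the TCP to a pose.
- move_linear(position, vel=150, rot=None, contact_N=None): straight line of the TCP; rot=None keeps the orientation; vel is the mean speed in mm/s. With contact_N (N) it stops when the force on the tool has changed by that much, and returns True; else False.
- move_j(angles): joint-space move.
- gripper_to(opening, effort=None): finger opening in mm; effort is the grip in N (None keeps the last); returns when the fingers have stopped.
- sleep(seconds).
- ik(position, orientation): joint angles nearest the present ones, or None.
- get_image(name): name is "side" or "top"; returns a dict with "img" (420x560x3 uint8, red, green, blue), "z_map" (420x560 float32, mm along the optical axis (not along the pixel's ray), 0 where there is no reading), "mtx" (3x3 intrinsics, pixels), "D" ([k1, k2, p1, p2, k3] as OpenCV has them; the pictures are not rectified), "view" (4x4, takes a point from world to camera coordinates). Camera axes: x right, y down, z forward; pixel columns grow to the right and rows downward; lengths in mm; the calibration is good to about 2 mm. A picture is of the moment at which its call begins.
A pose or a line that the arm cannot do raises Unreachable and nothing moves.
- close_job(): hands the job in; it is judged then, once.
Trained networks look in the newest picture that a camera, given by its name, has taken for a name from the list of things; names that differ only in an ending like _2 or _b are one class to them, and where a whole thing is asked for, a point or a joint stands for the part that bears it (a point fixed in the world has none). Each returns a list of dicts, best first, with "p" (0 to 1); they miss things now and then, are a little off and sometimes report something else, mostly with a low value. They report only what shows in the picture. A call takes as long as a camera call.
- find_in(name, camera): "point" ([x, y, z] in mm, in world coordinates, good to about 4 mm: the middle of the surface that is visible of it).
- cut_out(name, camera): "pixels" (420x560 bool, what is visible of it).
- mark_of(name, camera): "point" ([x, y, z] in mm, in world coordinates, good to about 4 mm: a listed point, or the origin of a listed thing).
Readings, each from a call of its own:
- get_t(): time.
- get_joint_positions(): joint angles.
- get_joint_velocities(): joint speeds.
- get_joint_efforts(): joint torques, N m.
- get_position(): TCP position.
- get_eef_rot(): TCP orientation.
- get_wrist_force(): force on the tool from outside, world axes, zero at the start.
- get_ft_torque(): the same for the moment, N m.
- get_gripper_width(): finger opening in mm.
- get_grip_force(): force on a finger pad.
Only numpy, scipy, OpenCV 4.12 (cv2) and the standard library are available. Lean on these libraries where they do the work, as an engineer would, in place of code of your own. Each camera call takes 0.05 s, during which the arm holds its last target. There are 200 camera calls.

## Working session

There is one attempt and no reset: what is moved stays moved. The work goes in short steps, each a Python script; the robot and the scene stay as the last script left them, time stands still between calls to the robot, and variables do not carry over. Pictures are saved under pics/ and viewed, at most 10 in all, crops included, and the job is handed in when it is done.

```bash
mkdir -p pics; ls
python3 - <<'E'
from plant import *
import cv2,numpy as np
for c in ("top","side"):
    d=get_image(c); cv2.imwrite(f"pics/{c}0.png",d["img"][:,:,::-1])
    print(c,"cam pos",np.round(-d["view"][:3,:3].T@d["view"][:3,3]))
    for n in ("fork_hole","tongue_hole","draw_knob","carriage_ball","notch","index_station","lock_pin","pin_block","mandrel","dust_blower","lidded_dish","bench_tweezers"):
        print(n,[(np.round(r["point"],1).tolist(),round(r["p"],2)) for r in mark_of(n,c)[:2]])
print(get_t())
E
```

```text
pics
plant.py
top cam pos [358.  31. 954.]
fork_hole [([581.7, -23.2, 50.1], 0.68)]
tongue_hole [([575.5, 13.6, 43.3], 0.91)]
draw_knob [([726.8, -42.1, -1.2], 0.66), ([580.2, -71.5, 49.5], 0.4)]
carriage_ball [([575.3, 162.4, 35.1], 0.64)]
notch [([585.3, 109.0, 33.7], 0.97), ([434.9, 103.0, 0.2], 0.22)]
index_station [([562.2, 104.4, -0.1], 0.8)]
lock_pin [([422.6, 161.1, 0.7], 0.44)]
pin_block [([424.9, 131.5, 1.4], 0.94), ([574.2, 159.4, 34.4], 0.51)]
mandrel [([434.0, 103.1, 2.5], 0.6)]
dust_blower [([726.1, -38.0, 1.4], 0.97), ([582.3, 107.0, 33.4], 0.3)]
lidded_dish [([329.4, 225.0, 1.4], 0.61)]
bench_tweezers [([328.2, 221.4, 1.1], 0.3)]
side cam pos [ 567. -439.  909.]
fork_hole [([577.1, -25.4, 52.8], 0.61)]
tongue_hole [([571.9, 9.6, 36.6], 0.61), ([564.4, 102.2, -2.4], 0.22)]
draw_knob [([578.7, -69.8, 47.5], 0.57)]
carriage_ball [([580.3, 163.2, 31.1], 0.83)]
notch [([583.3, 108.5, 35.4], 0.86)]
index_station [([562.3, 105.9, -1.2], 0.91)]
lock_pin [([427.0, 160.3, 3.8], 0.5)]
pin_block [([428.0, 132.6, -1.2], 0.72)]
mandrel [([433.7, 102.3, 0.3], 0.6), ([561.3, 103.4, -1.1], 0.34)]
dust_blower [([725.2, -41.2, 4.0], 0.93)]
lidded_dish [([330.5, 228.7, 2.8], 0.72)]
bench_tweezers [([430.2, -169.3, 4.7], 0.62)]
1.3
```

View pics/top0.png

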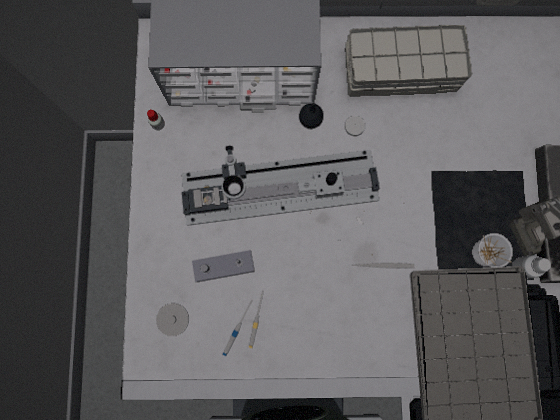

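View pics/side0.png

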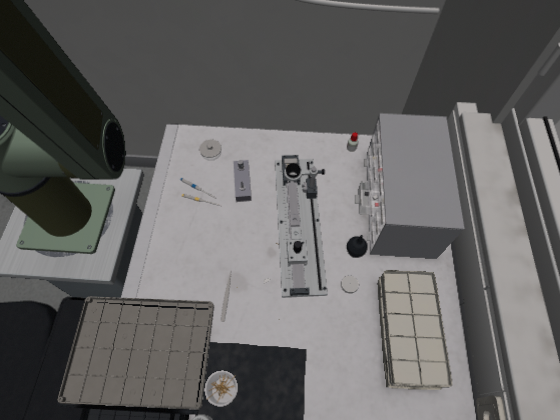

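Top view: the draw slide's knob is at (332,179), the loupe at (233,187), the lock pin in the left hole (207,267), the mandrel at (238,261). The side view agrees. The rail is yawed about 0.1 rad, so I'll refine the positions from depth.

```bash
cat > h.py <<'E'
from plant import *
import cv2,numpy as np
def cloud(d):
    h,w=d["z_map"].shape; u,v=np.meshgrid(np.arange(w),np.arange(h))
    p=cv2.undistortPoints(np.stack([u,v],-1).reshape(-1,1,2).astype(np.float64),d["mtx"],d["D"]).reshape(h,w,2)
    z=d["z_map"].astype(float); P=np.dstack([p*z[...,None],z])
    V=d["view"]; W=(P-V[:3,3])@V[:3,:3]; W[z==0]=np.nan
    return W
def near(W,c,r,z0,z1):
    m=(np.hypot(W[...,0]-c[0],W[...,1]-c[1])<r)&(W[...,2]>z0)&(W[...,2]<z1)
    return W[m]
def mid(Q): return np.round([*(Q[:,:2].min(0)+Q[:,:2].max(0))/2,*Q.mean(0),len(Q),*np.ptp(Q[:,:2],0)],1)
E
python3 - <<'E'
from h import *
for c in ("top","side"):
    d=get_image(c); W=cloud(d); I=d["img"]
    print(c,"midXY meanXYZ n ext")
    for n,p,r,a,b in (("knobtop",(579,-70),25,77,95),("pintop",(424,161),20,45,65),("mandrel",(433,103),20,45,75),("collar/blk",(424,161),20,30,45),("loupe",(562,105),32,108,128),("slide top",(580,-50),60,44,53),("bench",(500,-50),30,-10,10)):
        Q=near(W,p,r,a,b); print(n,mid(Q) if len(Q) else None)
    Q=near(W,(580,-50),60,44,53)
    for n in ("draw_slide","pin_block","lock_pin","draw_knob","carriage","tongue_hole"):
        r=cut_out(n,c)
        if r:
            m=r[0]["pixels"]; q=W[m]; q=q[~np.isnan(q).any(1)]
            (cx,cy),(l,w),ang=cv2.minAreaRect(q[:,:2].astype(np.float32))
            print(n,round(r[0]["p"],2),np.round([cx,cy,l,w,ang],1),np.round(np.percentile(q[:,2],[5,50,95]),1),m.sum())
    crop=I[140:290,170:390] if c=="top" else I[140:300,225:335]
    s=2.6 if c=="top" else 3.6
    cv2.imwrite(f"pics/{c}1.png",cv2.convertScaleAbs(cv2.resize(crop,None,fx=s,fy=s,interpolation=cv2.INTER_CUBIC)[:,:,::-1],alpha=1.3))
    # rail direction: long straight edges
    g=cv2.cvtColor(I,cv2.COLOR_RGB2GRAY); L=cv2.createLineSegmentDetector().detect(g)[0].reshape(-1,4)
    for x1,y1,x2,y2 in L:
        a=W[int(round(y1)),int(round(x1))];b=W[int(round(y2)),int(round(x2))]
        e=(a-b)[:2]
        if np.linalg.norm(e)>100 and abs(a[0]-575)<80 and abs(b[0]-575)<80 and abs(e[0])<.4*abs(e[1]):
            print("line",np.round(a),np.round(b),round(float(np.arctan(-e[0]/e[1])),3))
E
```

```text
top midXY meanXYZ n ext
knobtop [582.2 -72.7 582.1 -72.7  84.2  93.   17.7  18.7]
pintop [423.9 162.9 423.4 162.2  53.7  51.   13.   13.7]
mandrel [434.3  99.  433.9  98.9  52.2   9.    5.7   3.5]
collar/blk [426.5 158.1 423.3 158.2  33.8  21.   22.4  18.2]
loupe [569.  105.5 563.9 105.2 114.9 125.   49.5  38.9]
slide top [582.4 -45.3 579.9 -58.6  47.9 709.   49.1 107.8]
bench [500.  -50.  499.9 -50.   -0.  723.   58.4  59.1]
draw_slide 0.73 [585.7 -57.9  55.2  91.7   1.4] [21.5 47.7 84.4] 1007
pin_block 0.63 [430.3 133.7  46.  118.5  10.8] [ 1.9 25.8 28.8] 1301
lock_pin 0.41 [424.  164.4  20.   17.2  89.2] [25.4 51.  55.7] 92
draw_knob 0.52 [585.4 -71.   25.3  19.1  34.2] [63.  83.8 87.3] 120
carriage 0.77 [565.   95.   47.9 202.6   7.1] [33.4 42.1 52.7] 1532
tongue_hole 0.84 [567.5  98.   54.  203.7   6.9] [25.6 42.1 53. ] 1634
line [609.  90.  45.] [ 647. -147.   12.] 0.157
line [ 618. -284.    0.] [ 616. -465.    1.] -0.01
line [ 639. -150.   11.] [609.  88.  17.] 0.124
line [ 555. -170.    4.] [509. 203.   0.] 0.121
side midXY meanXYZ n ext
knobtop [584.  -74.1 583.4 -74.5  83. 
[... 197 characters left out ...]
oupe [562.4 104.  561.7 104.6 114.1  80.   34.   37.4]
slide top [584.  -55.9 582.1 -63.6  47.1 420.   46.3  89.4]
bench [500.2 -49.9 500.  -50.1  -1.1 433.   59.3  58.6]
draw_slide 0.94 [583.8 -55.3  49.1  88.3   3.4] [19.4 46.9 83. ] 631
pin_block 0.73 [428.  137.   45.4 128.4  10.5] [ 0.6 24.3 27.8] 596
lock_pin 0.51 [424.6 168.1  18.5  30.3   8.9] [23.6 39.6 54.2] 72
carriage 0.82 [566.3  95.8  43.7 201.1  10.8] [21.6 40.1 51.1] 601
tongue_hole 0.82 [563.   93.7  40.7 198.7   7.7] [30.9 40.2 51.3] 514
line [ 637. -150.   12.] [608.  87.  12.] 0.121
line [ 615. -282.    1.] [ 614. -415.    2.] -0.008
line [573. 235.   2.] [579. 110. 116.] 0.047
line [536. 121.  13.] [526. 228.  -2.] 0.091
```

View pics/top1.png

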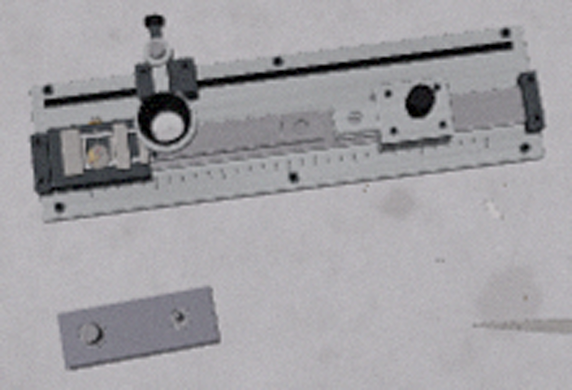

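View pics/side1.png

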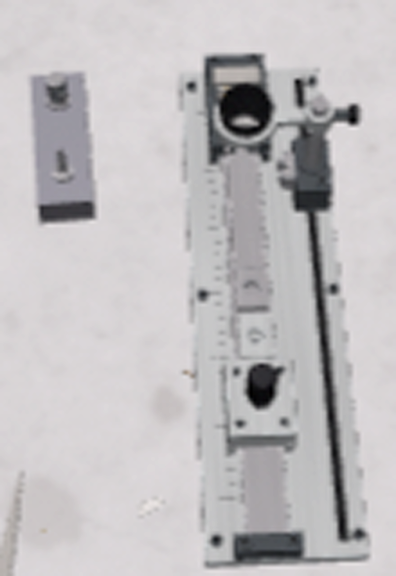

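The crops confirm it: the rail direction is 0.122 rad, the fork hole sits just left of the knob, and the pin is in the far (+y) hole. I'll grip the knob and run the slide home.

```bash
cat >> h.py <<'E'
TH=0.122; D=np.array([np.sin(TH),-np.cos(TH),0])
YAWS=(TH+np.pi/2,TH-np.pi/2)
def fd(): return round(float(np.dot(get_wrist_force(),D)),1)
def st(): print("t",round(get_t(),2),np.round(get_position(),1),"F",np.round(get_wrist_force(),1),"fd",fd(),"w",round(get_gripper_width(),1),"g",round(get_grip_force(),1))
E
python3 - <<'E'
from h import *
K=np.array([582.7,-73,54.])
for y in YAWS:
    for p in (K,[424,162,32],K-60*D): print(y, np.round(ik(list(p),[np.pi,0,y]),2))
print(get_eef_rot(),get_joint_positions())
y=min(YAWS,key=lambda y:abs(ik(list(K),[np.pi,0,y])[5]))
R=[np.pi,0,y]; print("yaw",y)
gripper_to(50,60)
reach([*K[:2],160],R); st()
print(move_linear(list(K),120,contact_N=15)); st()
gripper_to(10,60); st()
P=np.array(get_position())
print(move_linear(list(P-25*D),60,contact_N=12)); st()
P=np.array(get_position())
print(move_linear(list(P-30*D),20,contact_N=8)); st()
E
```

```text
1.6927963267948964 [-0.27  0.43  1.65  0.    1.06 -0.39]
1.6927963267948964 [ 0.17  0.23  1.99 -0.    0.92  0.05]
1.6927963267948964 [-0.17  0.41  1.68  0.    1.05 -0.3 ]
-1.4487963267948967 [-0.27  0.43  1.65 -0.    1.06  2.75]Traceback (most recent call last):
  File "<stdin>", line 4, in <module>
    return _wrapfunc(a, 'round', decimals=decimals, out=out)
    return _wrapit(obj, method, *args, **kwds)
    result = getattr(arr, method)(*args, **kwds)
TypeError: unsupported operand type(s) for *: 'NoneType' and 'float'
```

```bash
echo 'R=[np.pi,0,YAWS[0]]' >> h.py
python3 - <<'E'
from h import *
K=np.array([582.7,-73,54.])
gripper_to(50,60)
reach([*K[:2],160],R); st()
print(move_linear(list(K),120,contact_N=15)); st()
gripper_to(10,60); st()
P=np.array(get_position())
print(move_linear(list(P-25*D),60,contact_N=12)); st()
P=np.array(get_position())
print(move_linear(list(P-30*D),20,contact_N=8)); st()
E
```

```text
t 4.8 [582.7 -74.1 160.2] F [0.3 0.4 0.8] fd -0.4 w 50.0 g 0.0
False
t 5.83 [583.6 -73.3  54.9] F [ 0.4 -1.  -0.3] fd 1.0 w 50.2 g 0.0
t 6.22 [583.6 -73.2  55.2] F [-0.4  0.4  5.6] fd -0.4 w 17.9 g 58.7
False
t 6.78 [580.5 -47.4  55.2] F [-1.2  1.1  4.2] fd -1.2 w 18.2 g 58.7
True
t 7.66 [578.9 -33.9  55.2] F [ 0.1 -0.4  2.4] fd 0.4 w 17.8 g 58.9
```

Run:
```python
from h import *
P=np.array(get_position())
for s in (1,2,3):
    c=move_linear(list(P-s*D),15,contact_N=10); sleep(.1); print(c); st()
    if c: break
gripper_to(50,60); st()
P=np.array(get_position()); move_linear([*P[:2],150],150); st()
G=np.array([424.3,162.5,32.])
reach([*G[:2],150],R)
for c in ("top","side"):
    W=cloud(get_image(c))
    Q=near(W,(578,-34),14,77,95); print(c,"knob",mid(Q) if len(Q) else None)
    for n in ("fork_hole","tongue_hole","draw_knob"): print(n,[(np.round(r["point"],1).tolist(),round(r["p"],2)) for r in mark_of(n,c)[:2]])
I=get_image("top")["img"]; cv2.imwrite("pics/top2.png",cv2.resize(I[150:230,210:350],None,fx=5,fy=5,interpolation=cv2.INTER_CUBIC)[:,:,::-1])
st()
```

```text
False
t 8.03 [578.9 -33.9  55.3] F [ 0.6 -4.3  2. ] fd 4.4 w 18.2 g 58.8
False
t 8.38 [578.9 -33.9  55.3] F [ 0.5 -7.4  2.6] fd 7.4 w 18.2 g 58.8
False
t 8.72 [578.9 -33.9  55.3] F [ 0.  -9.   1.5] fd 9.0 w 18.1 g 58.7
t 9.13 [578.1 -30.2  54.8] F [ 0.  -0.4  0. ] fd 0.4 w 49.6 g 0.0
t 9.92 [577.3 -30.  149.1] F [-0.3  0.4 -0.7] fd -0.4 w 50.3 g 0.0
top knob [578.9 -33.6 577.7 -33.5  84.   90.   19.3  17.2]
fork_hole [([574.5, 13.6, 46.8], 0.74), ([427.6, -173.9, 1.2], 0.49)]
tongue_hole []
draw_knob [([580.5, -30.9, 49.8], 0.7)]
side knob [578.8 -34.  578.8 -35.7  83.   56.   16.4  18.2]
fork_hole [([570.9, 11.6, 49.3], 0.74)]
tongue_hole [([570.9, 11.4, 38.9], 0.83)]
draw_knob [([577.2, -32.6, 48.0], 0.53)]
t 11.34 [424.6 162.2 150. ] F [ 0.1  0.7 -0.3] fd -0.6 w 49.8 g 0.0
```

View pics/top2.png

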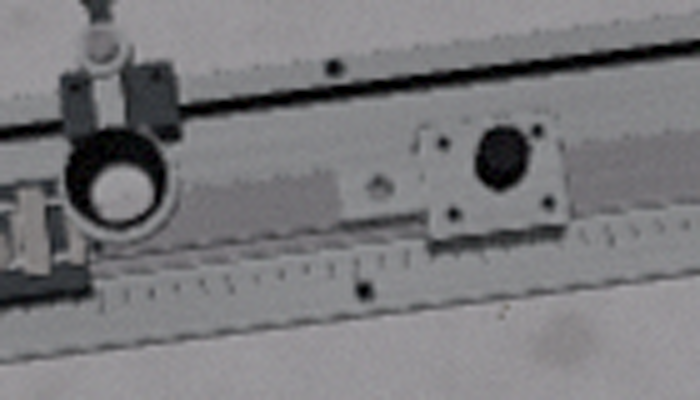

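The slide is home: it held 9 N against its stop without moving. The hole shows at crop (380,186), image (286,187). Now I'll grasp the pin.

```bash
cat >> h.py <<'E'
def ray(d,u,v,z):
    p=cv2.undistortPoints(np.array([[[u,v]]],float),d["mtx"],d["D"])[0,0]; V=d["view"]
    o=-V[:3,:3].T@V[:3,3]; r=V[:3,:3].T@np.array([*p,1]); return o+r*(z-o[2])/r[2]
E
python3 - <<'E'
from h import *
d=get_image("top")
print("hole cam",ray(d,286,187.2,48))
gripper_to(40,60)
move_linear([424.4,162.2,60],120); st()
print(move_linear([424.4,162.2,32.5],50,contact_N=8)); st()
gripper_to(5,60); sleep(.1); st()
P=np.array(get_position())
move_linear([*P[:2],110],100); sleep(.2); st()
d=get_image("side"); W=cloud(d); I=d["img"]
cv2.imwrite("pics/side3.png",cv2.resize(I[120:270,200:340],None,fx=4,fy=4,interpolation=cv2.INTER_CUBIC)[:,:,::-1])
print([(np.round(r["point"],1).tolist(),round(r["p"],2)) for r in mark_of("lock_pin","side")[:2]])
E
```

```text
hole cam [573.85139836  10.65433647  48.        ]
t 12.55 [425.1 162.4  60.6] F [-0.3 -0.2  0.1] fd 0.1 w 39.8 g 0.0
False
t 13.25 [424.4 162.2  32.3] F [-0.2  0.8 -0.7] fd -0.8 w 40.0 g 0.0
t 13.71 [424.5 162.2  33. ] F [-2.2 -0.4  5.9] fd 0.1 w 11.9 g 58.8
t 14.83 [423.9 162.1 109.2] F [-1.  -0.  -0.7] fd -0.1 w 11.7 g 58.5
[([426.6, 161.7, 79.8], 0.46)]
```

View pics/side3.png

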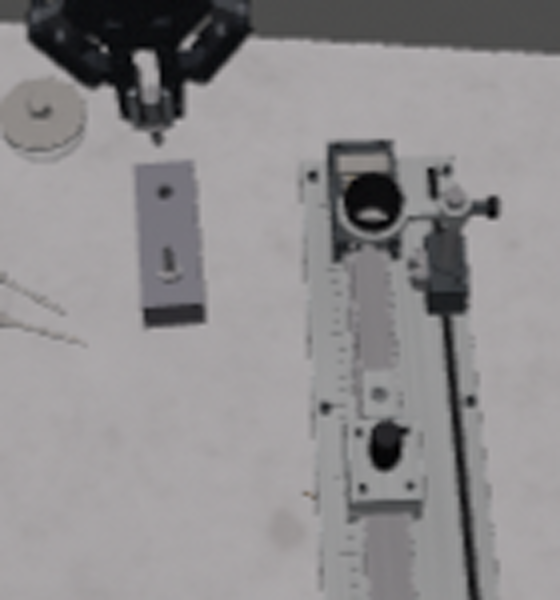

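The pin is held upright with its hole empty, and the fork hole shows at crop (379,393). I'll carry it round clear of the loupe and insert it with contact sensing.

Run:
```python
from h import *
H=np.array([573.7,10.9])
move_linear([470,11,110],200); move_linear([*H,110],150)
move_linear([*H,80],100); sleep(.2); st()
c=move_linear([*H,53],30,contact_N=6); sleep(.1); print(c); st()
for n,cm in (("a","top"),("b","side")):
    I=get_image(cm)["img"]; globals()[n]=I
cv2.imwrite("pics/ins.png",np.hstack([cv2.resize(a[140:240,230:330],(400,400),interpolation=cv2.INTER_CUBIC),cv2.resize(b[170:270,250:350],(400,400),interpolation=cv2.INTER_CUBIC)])[:,:,::-1])
```

```text
t 17.37 [574.2  10.8  80.8] F [-0.5  0.5 -0.9] fd -0.6 w 11.7 g 58.6
True
t 18.25 [573.3  10.9  55. ] F [-0.9 -0.   4.9] fd -0.1 w 12.3 g 59.3
```

Contact came at TCP z 55, which is the expected seated height. I'll release, verify the pin, then regrip the knob.

Run:
```python
from h import *
P=np.array(get_position())
gripper_to(36); move_linear([573.7,10.9,110],100)
K=np.array([578.9,-33.9])+80*D[:2]
move_linear([*K,120],200); st()
for c in ("top","side"):
    d=get_image(c); W=cloud(d); Q=near(W,(573.7,10.9),14,66,90); print(c,"pin top",mid(Q) if len(Q) else None, np.round(np.sort(Q[:,2])[-8:],1))
    if c=="top": cv2.imwrite("pics/top4.png",cv2.resize(d["img"][150:230,210:350],None,fx=5,fy=5,interpolation=cv2.INTER_CUBIC)[:,:,::-1])
    print([(np.round(r["point"],1).tolist(),round(r["p"],2)) for r in mark_of("lock_pin",c)[:1]])
    for n in ("carriage_ball","notch"): print(n,[(np.round(r["point"],1).tolist(),round(r["p"],2)) for r in mark_of(n,c)[:1]])
```

```text
t 20.19 [ 588.  -112.4  119.2] F [ 0.1 -0.1 -0.5] fd 0.1 w 35.7 g 0.0
top pin top [572.5  12.1 572.   11.6  75.3  51.   12.5  12.9] [77.4 77.4 77.5 77.7 77.8 78.1 78.3 78.8]
[([579.0, 10.5, 26.1], 0.56)]
carriage_ball [([578.0, 161.3, 35.3], 0.89)]
notch [([585.8, 111.7, 36.7], 0.67)]
side pin top None []
[]
carriage_ball []
notch []
```

View pics/top4.png

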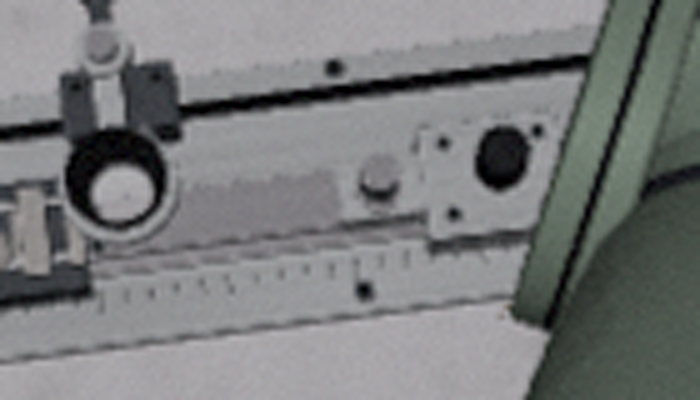

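The pin is seated: its head at crop (378,175) has its top about 76 mm up, and the loupe is undisturbed. Now I'll grip the knob and draw, with force logging.

Run:
```python
from h import *
K=np.array([578.9,-33.9,54.])
move_linear([*K[:2],120],200); move_linear(list(K),120,contact_N=15); st()
gripper_to(10,70); sleep(.1); st()
K=np.array([578.9,-33.9,55.])
print(move_linear(list(K+38*D),50,contact_N=8)); st()
s0=np.dot(np.array(get_position())-K,D); print("s",s0)
peak=0; s=38 if s0>36 else s0
while s<60:
    s+=1; move_linear(list(K+s*D),20); sleep(.05)
    f=np.mean([np.dot(get_wrist_force(),D) for _ in range(4)]); a=np.dot(np.array(get_position())-K,D)
    print(round(s,1),round(a,1),round(f,1)); peak=min(peak,f)
    if peak<-5 and f>-2: print("click"); break
    if f<-16: break
st()
```

```text
t 21.84 [579.4 -34.4  54.3] F [ 0.7 -0.5 -0.9] fd 0.6 w 35.8 g 0.0
t 22.24 [579.  -34.5  55.5] F [-4.  -2.   5.2] fd 1.5 w 18.1 g 68.5
False
t 23.15 [583.5 -72.9  55.5] F [-3.7 -0.2  6. ] fd -0.3 w 18.0 g 68.4
s 39.22814673205859
39 39.8 -0.1
40 40.6 -2.1
41 41.6 -1.1
42 42.6 -0.9
43 43.6 -1.9
44 44.6 -1.5
45 45.6 -1.5
46 46.2 -2.6
47 46.5 -4.4
48 46.8 -7.5
49 47.3 -7.3
50 47.6 -10.2
51 47.7 -13.1
52 47.9 -13.8
53 50.4 -9.8
54 53.2 -4.8
55 55.2 -2.9
56 56.8 -1.3
click
t 28.55 [585.6 -90.3  55.5] F [-4.5  0.8  5.1] fd -1.3 w 17.9 g 68.4
```

Run:
```python
from h import *
st(); out=[]
for c in ("top","side"):
    d=get_image(c); W=cloud(d); I=d["img"]
    print(c,"knob",[(np.round(r["point"],1).tolist(),round(r["p"],2)) for r in mark_of("draw_knob",c)[:1]])
    for n in ("carriage_ball","notch","lock_pin","tongue_hole","index_station"): print(n,[(np.round(r["point"],1).tolist(),round(r["p"],2)) for r in mark_of(n,c)[:2]])
    Q=near(W,np.array([573.7,10.9])+55*D[:2],16,66,90); print("pin top",mid(Q) if len(Q) else None)
    out.append(cv2.resize(I[140:230,175:315] if c=="top" else I[140:230,230:370],(560,360) ,interpolation=cv2.INTER_CUBIC)[:290])
cv2.imwrite("pics/chk5.png",np.vstack(out)[:,:,::-1])
```

```text
t 28.55 [585.6 -90.3  55.5] F [-4.5  0.8  5.1] fd -1.3 w 17.9 g 68.4
top knob []
carriage_ball [([582.9, 109.4, 35.6], 0.66)]
notch [([585.4, 111.8, 35.8], 0.61)]
lock_pin []
tongue_hole [([584.8, -41.3, 39.6], 0.88)]
index_station []
pin top None
side knob [([582.8, -85.7, 45.6], 0.42)]
carriage_ball []
notch []
lock_pin []
tongue_hole []
index_station []
pin top None
```

View pics/chk5.png

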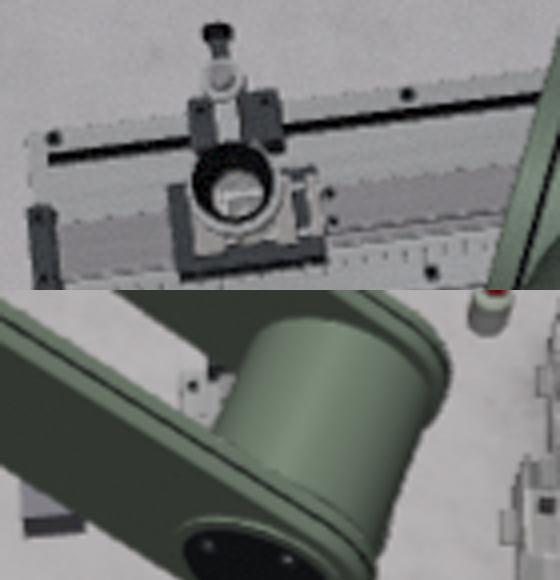

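The movement is now under the loupe and the ball reads within about 3 mm of the notch. I'll confirm with a gentle feel of the play (well under the 12 N needed to leave the notch) and then centre the slide in it.

Run:
```python
from h import *
K=np.array([578.9,-33.9,55.])
def probe(s,step,lim):
    for _ in range(9):
        s+=step; move_linear(list(K+s*D),20); sleep(.05)
        f=np.mean([np.dot(get_wrist_force(),D) for _ in range(5)]); a=np.mean([np.dot(np.array(get_position())-K,D) for _ in range(5)])
        print(round(s,1),round(a,1),round(f,1))
        if f*-np.sign(step)>lim: break
    return s,a
s,a1=probe(56,-.7,4.5); s,a2=probe(s,.8,4.5)
print(a1,a2); st()
```

```text
55.3 56.5 0.7
54.6 55.9 0.8
53.9 55.2 -0.3
53.2 54.5 1.3
52.5 53.9 1.7
51.8 53.6 2.3
51.1 53.4 3.8
50.4 53.2 5.4
51.2 53.4 3.9
52.0 53.6 0.9
52.8 53.9 0.7
53.6 54.5 -0.2
54.4 55.2 -0.8
55.2 56.0 -0.0
56.0 56.7 -0.8
56.8 57.4 -1.1
57.6 58.0 -2.3
53.229557035079736 57.96499757984962
t 34.35 [585.7 -91.5  55.5] F [-6.1  1.5  5. ] fd -2.3 w 17.8 g 68.5
```

Free play runs from about 53.8 to 57.8 mm with spring resistance at both ends, so the ball is in the notch. I'll centre the slide in the play and hand in.

Run:
```python
from h import *
K=np.array([578.9,-33.9,55.])
move_linear(list(K+55.4*D),20); sleep(.4); st()
print(np.dot(np.array(get_position())-K,D))
get_image("top")
for n in ("carriage_ball","notch","mandrel","dust_blower","lidded_dish"): print(n,[(np.round(r["point"],1).tolist(),round(r["p"],2)) for r in mark_of(n,"top")[:1]])
print(close_job())
```

```text
t 35.01 [585.5 -89.7  55.5] F [-4.6  0.6  5.6] fd -1.2 w 18.1 g 68.5
56.18721125989648
carriage_ball [([583.1, 105.9, 34.3], 0.87)]
notch [([584.0, 112.8, 34.9], 0.9)]
mandrel [([433.8, 102.3, 0.7], 0.58)]
dust_blower [([726.7, -39.7, 1.5], 0.93)]
lidded_dish [([724.9, -39.7, -0.5], 0.4)]
the job is handed in; nothing more can be done
None
```

I handed the job in at 35 s: the slide is home and pinned, the carriage is drawn into the notch under the loupe, and the fingers still grip the knob. By force feel it sits in the notch (about 4 mm of free play, spring resistance both ways), though the last camera check put the ball about 7 mm past the notch, on readings good to about 4 mm each.

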